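# Tip a carton down into its taped outline

### The job

The small carton is to lie flat inside the masking-tape rectangle on the worktop: over the tape is fine, sticking out beyond it is not. First push the ramekin, still upright, out of the rectangle and clear of the tape; then push the standing carton near its top so that it topples onto a broad face inside the rectangle. Do not grip or lift anything, and leave everything else where it is.

Things in the scene. Friction and masses are not known exactly. Their poses are not given: they have to be found in the camera images.
- outline: rectangle of tan masking tape stuck flat on the worktop (no thickness to feel), 180 mm along its x by 150 mm along its y over the tape's outer edges, tape 12 mm wide. Origin at the rectangle's centre on the worktop, z up. The carton stands across the tape at its -x end. The rectangle lies turned by up to 0.9 rad about the vertical, its +x pointing roughly away from the robot.
- carton: small dark blue carton, upright: 48 mm thick along its x, 86 mm wide along y, 119 mm high along z, about 165 g. Origin at the centre of its underside. Its +x broad face looks to the rectangle's +x within 0.1 rad. Toppled straight along its +x about its lower front edge it lands inside the rectangle, 24 to 143 mm ahead of where its origin stood.
- carton_centre (a point): middle of the carton, 59.5 mm above its underside. Pushed about 95 mm above the worktop, the carton tips rather than slides, and falls by itself once its top has moved some 50 mm
- carton_foot_l (a point): a corner of the upright carton, halfway through its thickness: underside, +y side
- carton_foot_r (a point): a corner of the upright carton, halfway through its thickness: underside, -y side
- carton_top_l (a point): a corner of the upright carton, halfway through its thickness: top, +y side
- carton_top_r (a point): a corner of the upright carton, halfway through its thickness: top, -y side
- ramekin: round white ribbed ramekin standing inside the rectangle, towards its +x half: 69 mm across, 46 mm high, open top, about 140 g. Origin at the centre of its underside, z up. It slides on the worktop when pushed low. Free worktop lies on both sides of the rectangle (along its y).
- jam_jar: jam jar standing beside the carton, on its +y side, 69 mm across, 99 mm high; origin at the centre of its underside. To be left alone.
- shaker: small shaker standing beside the carton, on its -y side, 44 mm across, 90 mm high; origin at the centre of its underside. To be left alone.
- yeast_box: larger pale carton, 64 x 113 x 142 mm, standing farther off at the right rear; origin at the centre of its underside. To be left alone.
- tin_milk: low tin, 75 mm across, 58 mm high, at the rear; origin at the centre of its underside. To be left alone.
- marker: marker pen lying at the left, 135 mm long, 16 mm high; origin at the middle of its underside. To be left alone.
- timer: kitchen timer at the right, 68 mm square, 38 mm high; origin at the centre of its underside. To be left alone.
There are look-alikes about, which are no part of the job. Leave any red look-alike of the carton alone.

How it is judged:
By the outcome, as a careful person would: the job done as asked, in the order asked, and still so for the second after the job is handed in, with the robot touching nothing.
It also fails if it takes over 48 s, if anything falls off the work surface, if the arm or the gripper's body presses on something with over 40 N, if the wrist force passes 120 N, or if a joint passes its speed limit or range.

### The arm

A 6-joint arm with a two-finger parallel gripper is mounted at the origin on a cart in front of the work surface, level with it; the furniture and walls round the work are solid. World frame = base frame: x ahead of the robot, y to its left, z up, the work surface at z = 0. Lengths are in mm, angles in rad, forces in N, time in s.
With the tool pointing down it reaches from about 350 to 1000 mm from the base axis. Payload 7.1 kg.
Tool frame: the origin (TCP) lies midway between the tips of the shut fingers; the grasp point (between the pads) lies 19 mm behind it (grip_depth is the distance from the TCP to the grasp point, in mm); z points along the fingers, y is the line along which they close (so a half turn about z gives the same grasp; the last joint's range is limited). The gripper opens to 85 mm and grips with 20 to 120 N. Pads are 22 mm wide; open, the fingers measure 114 mm over their backs; the gripper's body (76 mm by 85 mm) begins 54 mm behind the grasp point. The pads swing forward as they close: fully open they stand 13 mm farther back than shut.
Start: joints at [-1.213, 0.423, 1.63, -0, 1.089, -0.019], TCP at [229.983, -581.131, 231.319] pointing down, gripper open.
Joint ranges: [-3, 3], [-0.9, 2.11], [0.09, 2.58], [-1.31, 4.45], [0.11, 2.69], [-2.54, 2.54]. Speed limits (rad/s): [2.39, 2.39, 3.01, 3.14, 3.14, 3.14].

### API

Orientations are given as a rotation vector (axis times angle).
In Python, from cell import state, capture, finish_job, look_for, regions_of, grip_depth gives the robot as it stands.
- The arm moves only by the tool step_arm, never from a script. Its argument "deltas" is one flat list of numbers, 5 for each row, row after row: the opening, from 0 (shut) to 1 (fully open), then the shift along the tool's x, y, z in m, then the turn about the tool's z in rad. A call has 1 to 12 rows; each row shifts and turns the commanded pose from where the row before left it, along the tool's axes as they then stand; what a row does not reach is not made up. A row lasts 1/12 s, in which the tool goes at most 41.7 mm and 7.16 degrees, less where a joint would pass 70% of its speed; a pose out of reach is approached as far as the arm can. A call with a gripper value outside its range is refused whole. The fingers move at their own pace and stop on an object; the grip force is fixed at half the most. Time passes only in rows, so rows that do not move let the fingers close. It gives the time, the measured TCP pose, the force, the opening and the grip force at its end, in the units of the state.
- state(): the state, without advancing time (a new reading comes with each control period).
- capture(name): name is "scene" or "top" or "wrist"; returns a dict with "frame" (400x640x3 uint8, red, green, blue), "range_z" (400x640 float32, mm along the optical axis (not along the pixel's ray), 0 where there is no reading), "K" (3x3 intrinsics, pixels), "xyz" and "rotation" of the camera in the world. Camera axes: x right, y down, z forward; pixel columns grow to the right and rows downward; lengths in mm; the calibration is good to about 2 mm. A picture is of the moment at which its call begins.
- finish_job(): hands the job in; it is judged then, once.
Trained networks look in a picture, given as the dict that the camera call returned (one of the last four; its "shot" number tells which), for a name from the list of things; names that differ only in an ending like _2 or _b are one class to them, and where a whole thing is asked for, a point or a joint stands for the part that bears it (a point fixed in the world has none). Each returns a list of dicts, best first, with "score" (0 to 1); they miss things now and then, are a little off and sometimes report something else, mostly with a low value. They report only what shows in the picture. A call takes as long as a camera call. They do not tell look-alikes from the thing itself.
- look_for(label, picture): "xyz" ([x, y, z] in mm, in the coordinates of the camera as it stood for that picture, good to about 4 mm: the middle of the surface that is visible of it).
- regions_of(label, picture): "region" (400x640 bool, what is visible of it).
The state is a dict: "time": time; "joint_pos": joint angles; "joint_velocities": joint speeds; "joint_efforts": joint torques, N m; "eef_pos": TCP position; "tool_rot": TCP orientation; "ft_force": force on the tool from outside, world axes, zero at the start; "wrist_torque": the same for the moment, N m; "width": finger opening in mm; "grip_force": force on a finger pad.
Only numpy, scipy, OpenCV 4.12 (cv2) and the standard library are available. Lean on these libraries where they do the work, as an engineer would, in place of code of your own. Each camera call takes 0.05 s, during which the arm holds its last target. There are 200 camera calls.

## Working session

There is one attempt and no reset: what is moved stays moved. The work goes in short steps, Python scripts to look and compute and a tool call to move; the robot and the scene stay as the last step left them, time stands still between calls to the robot, and variables do not carry over. Pictures are saved under pics/ and viewed, at most 10 in all, crops included, and the job is handed in when it is done.

Besides the shell and the picture viewer there is one more tool, called as name(argument=value, ...) on one line, values as JSON. step_arm: Moves the arm, as the interface text tells. Its arguments: {"type":"object","properties":{"deltas":{"type":"array","items":{"type":"number"}}},"required":["deltas"]}

```bash
mkdir -p pics; cat > h.py <<'E'
import numpy as np, cv2
from cell import *
def world(c,p): return np.array(c["rotation"])@np.asarray(p)+np.array(c["xyz"])
def cloud(c):
    K=np.array(c["K"]);z=c["range_z"];v,u=np.indices(z.shape)
    P=np.stack([(u-K[0,2])*z/K[0,0],(v-K[1,2])*z/K[1,1],z],-1)
    return P@np.array(c["rotation"]).T+np.array(c["xyz"])
def save(c,n): cv2.imwrite("pics/"+n,c["frame"][...,::-1])
E
python3 - <<'E'
from h import *
np.set_printoptions(precision=1,suppress=True)
s=state();print(s)
for n in("top","scene"):
    c=capture(n);save(c,n+"0.png");print(n,c["xyz"],c["rotation"])
    W=cloud(c)
    for l in["carton","ramekin","jam_jar","shaker","outline","yeast_box","tin_milk","marker","timer"]:
        for r in regions_of(l,c)[:3]:
            m=r["region"]&(c["range_z"]>0);P=W[m]
            if len(P): print(l,round(r["score"],2),np.median(P,0),np.percentile(P,2,0),np.percentile(P,98,0),np.median(c["frame"][m],0))
E
```

```text
{'time': 0.0, 'joint_pos': array([-1.2,  0.4,  1.6,  0. ,  1.1, -0. ]), 'joint_velocities': array([ 0., -0., -0.,  0., -0.,  0.]), 'joint_efforts': array([ -0. , -55.7, -28.2,  -0. ,   0. ,   0. ]), 'eef_pos': array([ 229.8, -580.6,  230.5]), 'tool_rot': array([-3.1, -0.6,  0. ]), 'ft_force': array([-0.4,  0.4, -0.8]), 'wrist_torque': array([ 0., -0.,  0.]), 'grip_force': 0.0, 'width': 85.19521169788507}
top [ 403.5 -132.4 1218.2] [-2.2  2.2 -0.1]Traceback (most recent call last):
  File "<stdin>", line 6, in <module>
  File "h.py", line 7, in cloud
    return P@np.array(c["rotation"]).T+np.array(c["xyz"])
           ~~~~~~~~~~~~~~~~~~~~~~~~~~~^~~~~~~~~~~~~~~~~~~
ValueError: operands could not be broadcast together with shapes (400,640) (3,)
```

```bash
sed -i 's/np.array(c\["rotation"\])/cv2.Rodrigues(np.array(c["rotation"],float))[0]/' h.py
python3 - <<'E'
from h import *
np.set_printoptions(precision=1,suppress=True)
s=state();print(cv2.Rodrigues(s["tool_rot"])[0].round(3).tolist())
for n in("top","scene"):
    c=capture(n);save(c,n+"0.png");print(n,c["xyz"],c["rotation"])
    W=cloud(c)
    for l in["carton","ramekin","jam_jar","shaker","outline","yeast_box","tin_milk","marker","timer"]:
        for r in regions_of(l,c)[:3]:
            m=r["region"]&(c["range_z"]>0);P=W[m]
            if len(P): print(l,round(r["score"],2),np.median(P,0),np.percentile(P,2,0),np.percentile(P,98,0),np.median(c["frame"][m],0))
E
```

```text
[[0.93, 0.368, -0.001], [0.368, -0.93, 0.001], [0.0, -0.002, -1.0]]
top [ 403.5 -132.4 1218.2] [-2.2  2.2 -0.1]
carton 0.59 [ 350.1 -338.   118.7] [ 307.5 -368.3    1.9] [ 391.6 -318.4  123.4] [160.  34.  23.]
carton 0.58 [ 475.9 -228.6  119.2] [ 435.3 -267.9    0.8] [ 517.3 -192.9  124. ] [49. 51. 50.]
ramekin 0.79 [ 601.9 -141.     7.4] [ 565.7 -170.5    0.1] [ 627.8 -108.3   47.4] [150. 149. 120.]
jam_jar 0.77 [ 377.6 -166.7   97.7] [ 349.9 -197.1   63.1] [ 407.7 -136.4  102.2] [150. 150. 122.]
jam_jar 0.48 [ 476.1 -230.9  119.4] [ 438.3 -267.2   51.5] [ 514.6 -194.2  124.1] [47. 49. 48.]
shaker 0.65 [ 553.  -338.3   79.4] [ 539.  -358.7   -0.1] [ 572.1 -324.9   91.4] [108.5 101.   78. ]
outline 0.78 [ 555.6 -171.5    0.8] [ 441.2 -272.9   -3.9] [645.5 -61.3   5.4] [145. 111.  54.]
yeast_box 0.89 [ 670.8 -412.3  139.6] [ 629.9 -475.8    6.7] [ 726.  -369.9  144.6] [120. 139. 113.]
yeast_box 0.42 [ 475.9 -228.5  119. ] [ 435.3 -269.3   -2. ] [ 517.5 -192.8  124. ] [50. 52. 51.]
tin_milk 0.61 [696.2  92.4  54.2] [663.7  59.5   6.5] [733.1 129.5  59.8] [124. 109.  53.]
marker 0.58 [4
[... 672 characters left out ...]
0.9  100.3] [148. 121. 103.]
shaker 0.92 [ 542.9 -349.9   46.9] [ 535.1 -365.1    4.3] [ 562.3 -328.1   89. ] [135. 126. 114.]
outline 0.43 [ 446.  -179.8    1.5] [ 431.3 -193.5   -1. ] [588.  -89.3   4.1] [160. 123.  75.]
yeast_box 0.6 [ 661.7 -442.8   57.5] [ 625.4 -487.4    4. ] [ 695.6 -370.7  141.8] [128. 129. 120.]
tin_milk 0.81 [678.5  81.9  37.8] [658.7  57.8  -0.8] [817.3 130.4  58.3] [135. 118.  92.]
marker 0.53 [406.7 219.8  10.2] [355.8 176.9  -1.1] [460.7 272.3  17.5] [151.5 141.5 128. ]
marker 0.39 [ 353.2 -180.1   61.7] [ 340.9 -200.9    3.1] [ 400.3 -139.5  100.3] [149. 122. 104.]
timer 0.89 [ 506.5 -494.5   23.6] [ 481.7 -531.     1.7] [ 543.8 -454.2   38.6] [164. 122. 109.]
```

View pics/top0.png

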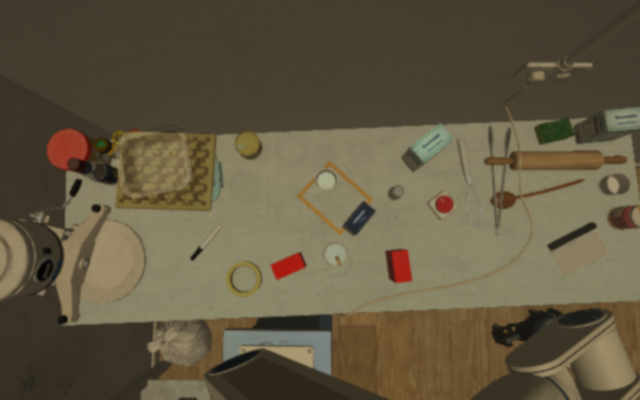

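View pics/scene0.png

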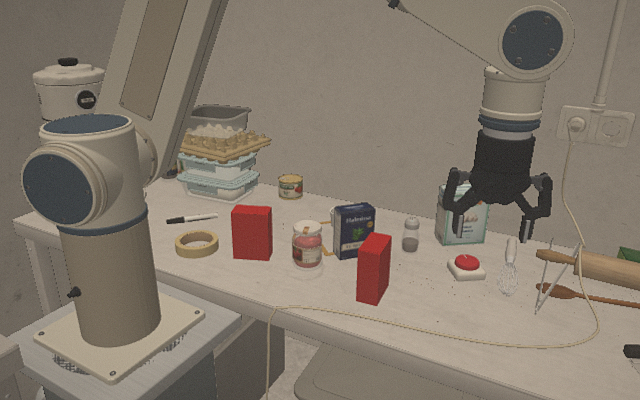

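```bash

python3 - <<'E'
from h import *
np.set_printoptions(precision=1,suppress=True)
c=capture("top");W=cloud(c);f=c["frame"].astype(int)
H=cv2.cvtColor(c["frame"],cv2.COLOR_RGB2HSV)
K=np.array(c["K"]);R=cv2.Rodrigues(np.array(c["rotation"],float))[0];t=np.array(c["xyz"])
box=np.zeros(H.shape[:2],bool);box[155:245,290:385]=1
m=box&(H[...,1]>120)&(f[...,0]-f[...,2]>50)&(abs(W[...,2])<12)
v,u=np.nonzero(m);d=np.stack([(u-K[0,2])/K[0,0],(v-K[1,2])/K[1,1],np.ones(len(u))],1)@R.T
P=t+d*(-t[2]/d[:,2])[:,None]
(cx,cy),(w,h),a=cv2.minAreaRect(P[:,:2].astype(np.float32));print("tape",len(u),cx,cy,w,h,a)
print(cv2.boxPoints(((cx,cy),(w,h),a)))
q=W[(abs(W[...,2]-119)<5)&box]
q=q[(q[:,0]>420)&(q[:,1]<-180)]
r=cv2.minAreaRect(q[:,:2].astype(np.float32));print("carton",len(q),r,q.mean(0));print(cv2.boxPoints(r))
q=W[box&(abs(W[...,2]-45)<4)];q=q[(np.hypot(q[:,0]-600,q[:,1]+138)<60)]
print("ram",len(q),cv2.minEnclosingCircle(q[:,:2].astype(np.float32)),q.mean(0))
x=c["frame"][140:280,270:420];cv2.imwrite("pics/c1.png",cv2.resize(x[...,::-1],None,fx=5,fy=4.2*5/4.2 if 0 else 4.2,interpolation=cv2.INTER_CUBIC))
# reds, shaker, jar
for l in["shaker","jam_jar"]:
    k=regions_of(l,c)[0]["region"];z={"shaker":90,"jam_jar":99}[l]
    q=W[k&(abs(W[...,2]-z)<6)];print(l,cv2.minEnclosingCircle(q[:,:2].astype(np.float32)))
E
```

```text
tape 589 546.6724243164062 -167.05821228027344 179.80816650390625 150.53321838378906 48.165958404541016
[[ 430.6 -183.8]
 [ 542.8 -284.2]
 [ 662.7 -150.3]
 [ 550.6  -49.9]]
carton 502 ((478.6334228515625, -232.55514526367188), (44.78485870361328, 84.89154052734375), 50.83073806762695) [ 478.2 -232.2  119.5]
[[ 431.6 -223.1]
 [ 497.4 -276.7]
 [ 525.7 -242. ]
 [ 459.9 -188.4]]
ram 82 ((596.73046875, -139.8363037109375), 34.61176681518555) [ 597.5 -140.    44.6]
shaker ((557.5960083007812, -342.7252502441406), 15.68547248840332)
jam_jar ((377.9999694824219, -166.6783447265625), 31.819007873535156)
```

View pics/c1.png

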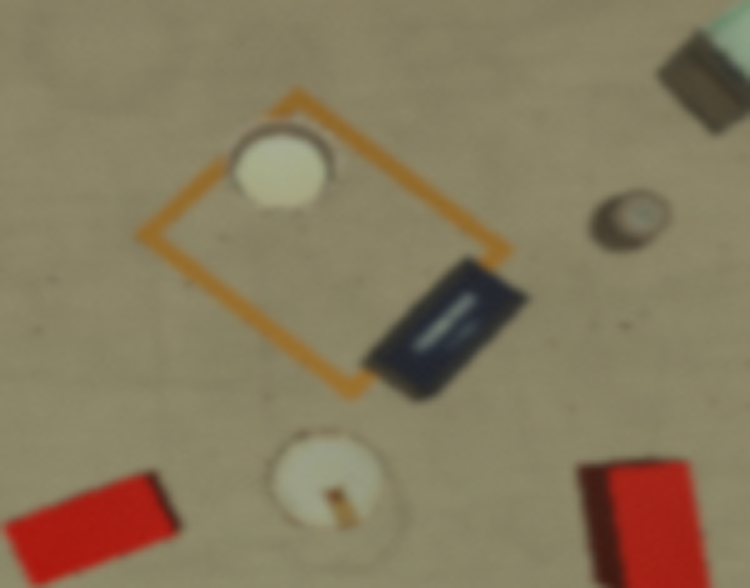

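step_arm(deltas=[0.55,0.0237,-0.0166,0,0,0.55,0.0237,-0.0166,0,0,0.55,0.0237,-0.0166,0,0,0.55,0.0237,-0.0166,0,0,0.55,0.0237,-0.0166,0,0,0.55,0.0237,-0.0166,0,0,0.55,0.0237,-0.0166,0,0,0.55,0.0237,-0.0166,0,0,0.55,0.0237,-0.0166,0,0,0.55,0.0237,-0.0166,0,0])

```text
time: 2.03
eef_pos: [389.9, -338.4, 231.5]
tool_rot: [3.086, 0.588, 0.0]
ft_force: [0.5, -0.2, -0.6]
width: 46.8
grip_force: 0.0
```

step_arm(deltas=[0.55,0.0237,-0.0166,0,0,0.55,0.0237,-0.0166,0,0,0.55,0.0237,-0.0166,0,0,0.55,0.0237,-0.0166,0,0,0.55,0.0237,-0.0166,0,0,0.55,0.0237,-0.0166,0,0,0.55,0.0237,-0.0166,0,0,0.55,0.0237,-0.0166,0,0,0.55,0.0237,-0.0166,0,0,0.55,0.0237,-0.0166,0,0])

```text
time: 2.87
eef_pos: [549.3, -96.7, 231.5]
tool_rot: [3.086, 0.589, 0.0]
ft_force: [0.5, -0.5, -0.4]
width: 46.8
grip_force: 0.0
```

step_arm(deltas=[0.55,0,0,0,-0.12,0.55,0,0,0,-0.12,0.55,0,0,0,-0.12,0.55,0,0,0,-0.12,0.55,0,0,0,-0.12,0.55,0,0,0,-0.12,0.55,0,0,0,-0.12,0.55,0,0,0,-0.12,0.55,0,0,0,-0.12])

```text
time: 3.62
eef_pos: [548.6, -98.0, 231.4]
tool_rot: [2.338, 2.098, 0.0]
ft_force: [-0.0, 0.2, 0.0]
width: 46.8
grip_force: 0.0
```

step_arm(deltas=[0.55,0,0,0,-0.12,0.55,0,0,0,-0.12,0.55,0,0,0,-0.12,0.55,0,0,0,-0.12,0.55,0,0,0,-0.12,0.55,0,0,0,-0.12,0.55,0,0,0,-0.12,0.55,0,0,0,-0.12,0.55,0,0,0,0,0.55,0,0,0,0])

```text
time: 4.45
eef_pos: [548.6, -98.0, 231.4]
tool_rot: [1.119, 2.935, 0.0]
ft_force: [-0.9, -0.2, -0.1]
width: 46.7
grip_force: 0.0
```

step_arm(deltas=[0.55,0,0,0.027,0,0.55,0,0,0.027,0,0.55,0,0,0.027,0,0.55,0,0,0.027,0,0.55,0,0,0.027,0,0.55,0,0,0.027,0,0.55,0,0,0.027,0,0.55,0,0,0.027,0,0.55,0,0.001,0.004,0,0.55,0,0,0,0])

```text
time: 5.28
eef_pos: [548.1, -96.9, 9.9]
tool_rot: [-1.116, -2.933, 0.001]
ft_force: [0.2, -0.1, 0.0]
width: 47.0
grip_force: 0.0
```

```bash

python3 - <<'E'
from h import *
c=capture("scene");cv2.imwrite("pics/s1.png",cv2.resize(c["frame"][150:310,220:460,::-1],None,fx=3,fy=3))
E
```

```text
(no output)
```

View pics/s1.png

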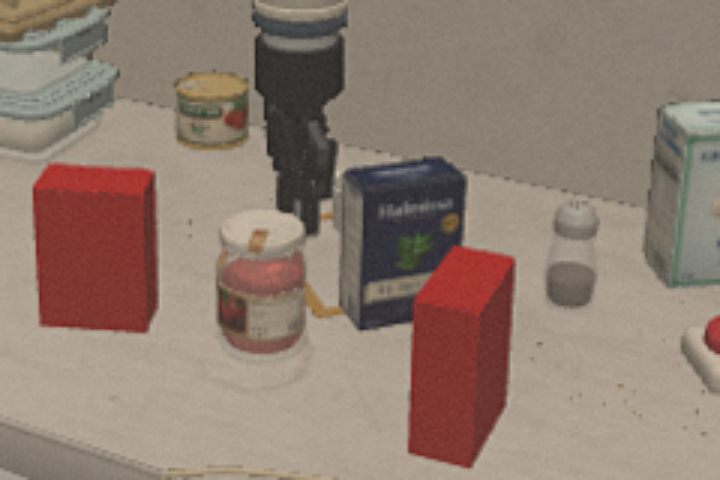

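step_arm(deltas=[0.55,-0.006,0,0,0,0.55,-0.006,0,0,0,0.55,-0.007,0,0,0,0.55,-0.007,0,0,0,0.55,-0.007,0,0,0,0.55,-0.007,0,0,0,0.55,-0.007,0,0,0,0.55,-0.007,0,0,0,0.55,-0.007,0,0,0,0.55,-0.007,0,0,0,0.55,-0.007,0,0,0,0.55,-0.007,0,0,0])

```text
time: 6.33
eef_pos: [611.1, -152.1, 11.3]
tool_rot: [-1.114, -2.937, -0.0]
ft_force: [-1.6, 1.3, 1.6]
width: 47.3
grip_force: 1.3
```

step_arm(deltas=[0.55,-0.007,0,0,0,0.55,-0.006,0,0,0,0.55,-0.006,0,0,0,0.55,-0.006,0,0,0,0.55,-0.006,0,0,0,0.55,-0.005,0,0,0,0.55,-0.005,0,0,0,0.55,-0.004,0,0,0,0.55,-0.004,0,0,0,0.55,-0.003,0,0,0,0.55,-0.003,0,0,0,0.55,-0.002,0,0,0])

```text
time: 7.33
eef_pos: [653.5, -189.6, 11.3]
tool_rot: [1.114, 2.937, 0.0]
ft_force: [-1.6, 1.2, 2.3]
width: 46.9
grip_force: 1.2
```

```bash
cat > r.py <<'E'
from h import *
import sys
c=capture("top");W=cloud(c);s=state();print(s["eef_pos"],s["ft_force"])
e=np.array([[.667,.745],[-.745,.667]])
for l in["ramekin","carton"]:
  for r in regions_of(l,c)[:2]:
    P=W[r["region"]&(c["range_z"]>0)];top=P[abs(P[:,2]-(45 if l=="ramekin" else float(sys.argv[2])))<5]
    if len(top)<4: print(l,r["score"],"no top",np.percentile(P,[5,50,95],0));continue
    q=(top[:,:2]-[546.7,-167.1])@e.T
    print(l,round(r["score"],2),len(q),q.min(0),q.max(0),np.median(top,0),cv2.minAreaRect(q.astype(np.float32)),cv2.minEnclosingCircle(q.astype(np.float32)),np.median(c["frame"][r["region"]],0))
cv2.imwrite("pics/"+sys.argv[1],cv2.resize(c["frame"][140:280,270:420,::-1],None,fx=5,fy=4))
E
python3 r.py t2.png 119
```

```text
[ 653.7754614  -189.82790635   11.33327556] [0.02543071 0.37859391 0.56439075]
carton 0.97 519 [-307.55290673  -11.40187495] [-219.14532192   71.19073622] [ 347.56508144 -344.04368825  119.64234103] ((-264.8218688964844, 29.517227172851562), (44.72773361206055, 85.04208374023438), 49.123085021972656) ((-262.9072570800781, 30.386741638183594), 45.567039489746094) [162.  34.  23.]
carton 0.73 245 [-117.30949082  -35.49318428] [-73.50165546  33.92020039] [ 487.28313773 -245.49486319  119.75537806] ((-106.74889373779297, -6.902839660644531), (36.99342727661133, 76.32817077636719), 30.970027923583984) ((-95.32048034667969, -0.04409217834472656), 38.24030685424805) [48. 51. 50.]
```

View pics/t2.png

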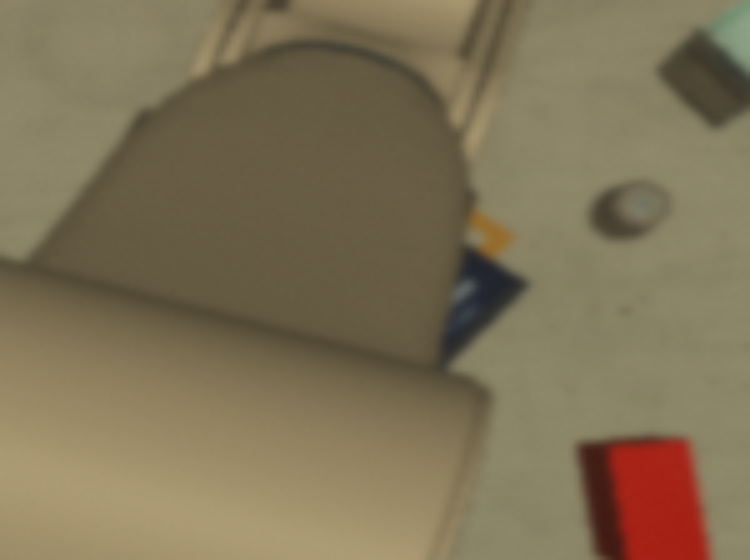

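step_arm(deltas=[0.55,0.008,0,0,0,0.55,0.012,0,0,0,0.55,0.01,0,0,0,0.55,0,0,-0.025,0,0.55,0,0,-0.025,0,0.55,0,0,-0.025,0,0.55,0,0,-0.025,0,0.55,0,0,-0.025,0,0.55,0,0,-0.025,0,0.55,0,0,-0.025,0,0.55,0,0,-0.025,0])

```text
time: 8.4
eef_pos: [630.1, -168.9, 212.4]
tool_rot: [-1.113, -2.937, 0.0]
ft_force: [0.4, -0.8, 0.1]
width: 46.8
grip_force: 0.0
```

step_arm(deltas=[0.55,0.0071,-0.0214,0,0,0.55,0.0071,-0.0214,0,0,0.55,0.0071,-0.0214,0,0,0.55,0.0071,-0.0214,0,0,0.55,0.0071,-0.0214,0,0,0.55,0.0071,-0.0214,0,0,0.55,0.0071,-0.0214,0,0,0.55,0.0071,-0.0214,0,0,0.55,0.0071,-0.0214,0,0,0.55,0.0071,-0.0214,0,0])

```text
time: 9.23
eef_pos: [434.3, -282.4, 211.2]
tool_rot: [-1.113, -2.938, 0.0]
ft_force: [0.1, -0.1, -0.1]
width: 46.7
grip_force: 0.0
```

step_arm(deltas=[0.55,0,0,0,0.119,0.55,0,0,0,0.119,0.55,0,0,0,0.119,0.55,0,0,0,0.119,0.55,0,0,0,0.119,0.55,0,0,0,0.119,0.55,0,0,0,0.119,0.55,0,0,0,0.119,0.55,0,0,0,0.119,0.55,0,0,0,0.119,0.55,0,0,0,0.119,0.55,0,0,0,0.119])

```text
time: 10.23
eef_pos: [435.3, -281.9, 211.2]
tool_rot: [-2.769, -1.483, 0.0]
ft_force: [-0.1, 1.1, 0.5]
width: 46.8
grip_force: 0.0
```

step_arm(deltas=[0.55,0,0,0,0.119,0.55,0,0,0,0])

```text
time: 10.4
eef_pos: [435.3, -282.0, 211.2]
tool_rot: [-2.852, -1.318, 0.0]
ft_force: [0.2, 0.1, -0.6]
width: 46.9
grip_force: 0.0
```

```bash
python3 r.py t3.png 119
```

```text
[ 435.3771362  -282.06796262  211.19957699] [0.05812922 0.36170945 0.00820005]
ramekin 0.95 82 [  23.9607128  -164.65577441] [ 89.96071965 -96.80565167] [ 691.28507848 -211.55108977   44.09761458] ((57.108734130859375, -130.81417846679688), (66.47132110595703, 65.2998046875), 82.63638305664062) ((55.697471618652344, -130.57412719726562), 34.95378875732422) [148.5 147.  117. ]
ramekin 0.31 6 [-108.50732193   49.67391433] [-77.64876376  50.86989989] [ 450.23756458 -198.83546068   44.73008282] ((-93.08094024658203, 50.35725784301758), (30.87115478515625, 0.45310938358306885), 2.3110148906707764) ((-93.07804870605469, 50.28588104248047), 15.436457633972168) [47. 49. 48.]
carton 0.89 484 [-118.12583615  -35.15981672] [-70.90804733  49.87436064] [ 476.43207007 -231.40601776  119.66177538] ((-94.24986267089844, 7.038246154785156), (44.62376022338867, 84.2021255493164), 2.7809176445007324) ((-95.13700866699219, 8.296802520751953), 45.527503967285156) [47. 49. 49.]
carton 0.79 331 [-284.99661639   -1.08008258] [-219.1586908    49.39641677] [ 358.27988768 -341.80246179  119.45359275] ((-258.22491455078125, 23.419921875), (45.387821197509766, 67.6162338256836), 50.532936096191406) ((-251.855224609375, 31.156063079833984), 35.36539840698242) [161.  32.  21.]
```

View pics/t3.png

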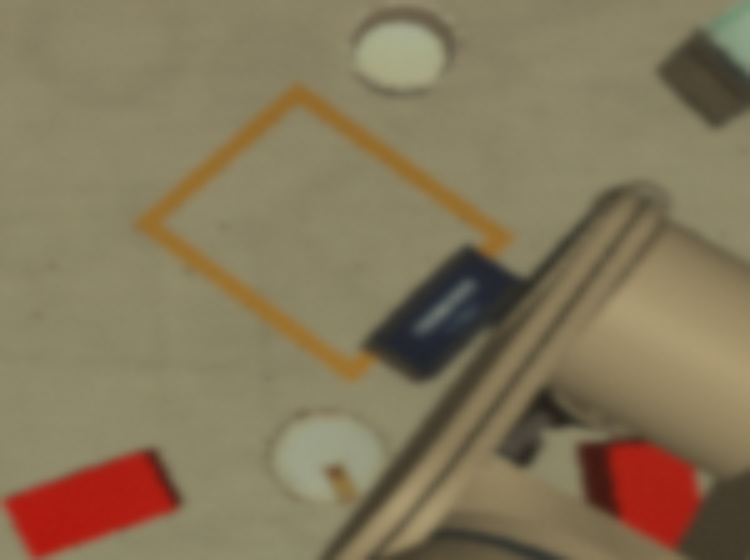

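step_arm(deltas=[0.55,0,0,0.02,0,0.55,0,0,0.02,0,0.55,0,0,0.02,0,0.55,0,0,0.02,0,0.55,0,0,0.02,0,0.55,0,0,0.02,0,0.55,0,0,0.002,0,0.55,0.008,0,0,0,0.55,0.008,0,0,0,0.55,0.006,0,0,0])

```text
time: 11.38
eef_pos: [451.4, -265.6, 90.6]
tool_rot: [2.847, 1.324, 0.002]
ft_force: [0.2, -0.7, -0.6]
width: 47.0
grip_force: 0.0
```

step_arm(deltas=[0.55,0.004,0,0,0,0.55,0.004,0,0,0,0.55,0.004,0,0,0,0.55,0.004,0,0,0,0.55,0.004,0,0,0,0.55,0.004,0,0,0])

```text
time: 11.88
eef_pos: [465.7, -247.2, 89.4]
tool_rot: [2.849, 1.323, 0.0]
ft_force: [0.2, -0.6, -0.1]
width: 47.0
grip_force: 0.2
```

```bash

python3 - <<'E'
from h import *
c=capture("scene");cv2.imwrite("pics/s2.png",cv2.resize(c["frame"][150:310,220:460,::-1],None,fx=3,fy=3))
E
```

```text
(no output)
```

View pics/s2.png

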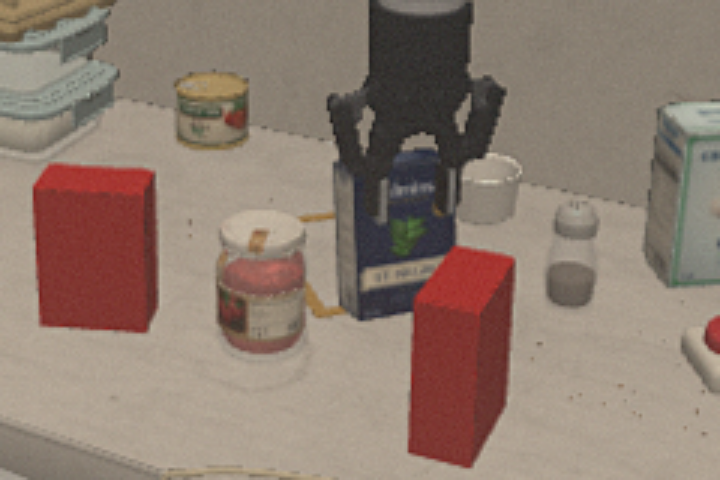

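step_arm(deltas=[0.55,0.004,0,0,0,0.55,0.004,0,0,0,0.55,0.004,0,0,0,0.55,0.004,0,0,0,0.55,0.004,0,0,0,0.55,0.004,0,0,0,0.55,0.004,0,0,0,0.55,0.004,0,0,0,0.55,0.003,0,0,0,0.55,0,0,0,0,0.55,0,0,0,0,0.55,0,0,0,0])

```text
time: 12.93
eef_pos: [488.0, -220.8, 89.3]
tool_rot: [-2.849, -1.324, 0.0]
ft_force: [0.7, 0.4, 0.3]
width: 47.0
grip_force: 0.0
```

```bash

python3 - <<'E'
from h import *
c=capture("scene");cv2.imwrite("pics/s3.png",cv2.resize(c["frame"][150:310,220:460,::-1],None,fx=3,fy=3))
E
```

```text
(no output)
```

View pics/s3.png

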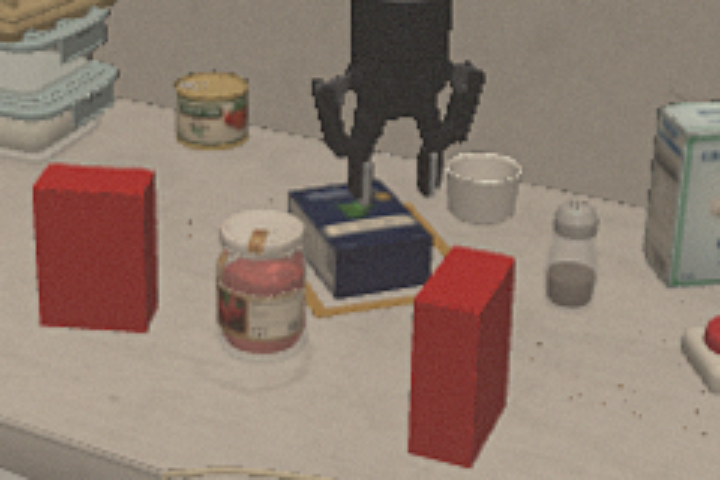

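The carton has toppled flat, and the tape's near edge shows in front of it. I'll raise the arm, pull it clear and measure.

step_arm(deltas=[0.55,0,0,-0.025,0,0.55,0,0,-0.025,0,0.55,0,0,-0.025,0,0.55,0,0,-0.025,0,0.55,0,0,-0.025,0,0.55,-0.02,0.01,0,0,0.55,-0.025,0.015,0,0,0.55,-0.025,0.02,0,0,0.55,-0.025,0.02,0,0,0.55,-0.025,0.02,0,0,0.55,-0.025,0.02,0,0,0.55,-0.02,0.015,0,0])

```text
time: 13.98
eef_pos: [472.8, -426.8, 214.4]
tool_rot: [2.849, 1.322, -0.0]
ft_force: [-0.1, 0.7, 1.3]
width: 46.8
grip_force: 0.0
```

```bash
python3 r.py t4.png 48
```

```text
[ 472.72166656 -430.54938877  214.49769335] [-0.36592365 -3.30810057  0.95994966]
ramekin 0.77 95 [  21.68276602 -164.73525209] [ 90.53553463 -96.68045117] [ 690.02815446 -214.3233584    44.56666583] ((56.175697326660156, -129.51580810546875), (65.9449691772461, 68.24837493896484), 40.87297439575195) ((55.98237609863281, -130.19827270507812), 34.616634368896484) [145. 141. 113.]
carton 0.81 no top [[320.84067041 -76.95497599  67.92734262]
 [347.3043262  -39.39162004 119.38653826]
 [373.84496072  -1.43605042 122.97327174]]
carton 0.78 16 [-273.58136617   -6.44546211] [-219.44751388   66.09943021] [ 356.27797674 -323.64876444   45.83974046] ((-243.3768768310547, 35.958984375), (28.24931526184082, 80.52955627441406), 25.730224609375) ((-256.1010437011719, 29.82698631286621), 40.26487731933594) [154.  33.  22.]
```

View pics/t4.png

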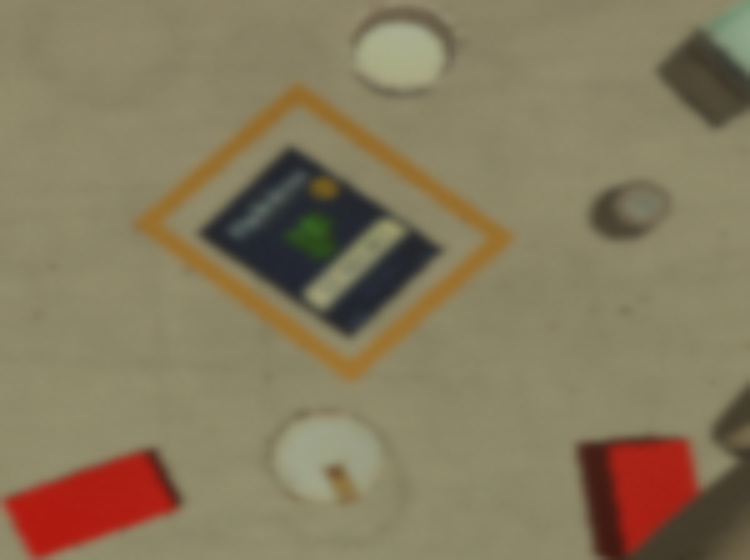

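step_arm(deltas=[0.55,0,0,0,0,0.55,0,0,0,0,0.55,0,0,0,0])

```text
time: 14.38
eef_pos: [473.4, -423.1, 214.3]
tool_rot: [-2.848, -1.325, 0.0]
ft_force: [-0.0, 0.3, -1.0]
width: 46.9
grip_force: 0.0
```

```bash
python3 -c "
from cell import *
print(state()['ft_force']);print(finish_job())"
```

```text
[-0.04906422  0.32950673 -0.96055088]
the job is handed in; nothing more can be done
None
```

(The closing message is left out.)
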